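# Set the brake-pad gap by rolling the adjuster wheel

## Robot

A 7-joint arm with a two-finger parallel gripper is mounted at the origin on the work surface. World frame = base frame: x ahead of the robot, y to its left, z up, the work surface at z = 0. Lengths are in m, angles in rad, forces in N, time in s.
With the tool pointing down it reaches from about 0.4 to 0.875 m from the base axis. Payload 19.3 kg.
Tool frame: the origin (TCP) lies on the centre line of the jaws, within the pads' length; the fingertips stand 14 mm ahead of it and the grasp point (between the pads) lies 5 mm behind it; x points along the fingers, y is the direction in which the jaws open and shut, and the axes are right-handed (so a half turn about x gives the same grasp; the last joint's range is limited). The gripper opens to 85 mm and grips with 20 to 120 N. Pads are 22 mm wide; open, the fingers measure 114 mm over their backs; the gripper's body (76 mm by 85 mm) begins 54 mm behind the grasp point. The pads swing forward as they close: fully open they stand 13 mm farther back than shut.
Start: joints at [1.278, 0.521, -0.036, 1.599, 0.021, 1.021, -0.113], TCP at [0.138, -0.61, 0.245] pointing down, gripper open.
Joint ranges: [-2.91, 2.91], [-0.3, 2.13], [-1.5, 1.42], [0.17, 2.43], [-1.26, 4.41], [0.16, 1.93], [-2.52, 2.52]. Speed limits (rad/s): [1.89, 1.89, 2.39, 2.39, 3.01, 3.01, 3.01].

## Interface

Orientations are given as [roll, pitch, yaw] about the fixed x, y, z axes, in that order (R = Rz(yaw) Ry(pitch) Rx(roll)).
In Python, from workcell import monitor, optics, bot gives the robot as it stands.
- The arm moves only by the tool arm_command, never from a script. Its arguments are lists of equal length, an entry for each row: "delta_pos": the shift along the tool's x, y, z as a fraction of full scale, a list of three; "rotation": the turn, a rotation vector about the tool's x, y, z as a fraction of full scale, a list of three. In form: {"delta_pos": [[dx, dy, dz], ...], "rotation": [[wx, wy, wz], ...]}. A call has 1 to 10 rows; each row shifts and turns the pose as measured when the row begins, along the tool's axes as they then stand; what a row does not reach is not made up. Full scale, the value 1, is 30 mm for a shift and 6 degrees for a turn. A row lasts 1/10 s, in which the tool goes at most 50 mm and 8.59 degrees, less where a joint would pass 70% of its speed; a pose out of reach is approached as far as the arm can. A call with a number of a shift or a turn outside -1 to 1 is refused whole. A call with a gripper value outside its range is refused whole. "gripper" is the closure, from -1 (fully open) to 1 (shut), so that 0 is half open, set as the call begins (left out, the last holds). The fingers move at their own pace and stop on an object; "grip_force" is the grip in N (left out, the last holds). Time passes only in rows, so rows that do not move let the fingers close. It gives the time, the measured TCP pose, the force and the opening at its end, in the units of the state.
- monitor.observe(): the state, without advancing time (a new reading comes with each control period).
- optics.grab_frame(name): name is "side" or "top" or "wrist"; returns the picture (384x512x3 uint8, red, green, blue); there is no depth.
- optics.camera_params(name): a dict with "fx", "fy", "cx", "cy" (pixels), "origin" and "rotation" of the camera in the world. Camera axes: x right, y down, z forward; pixel columns grow to the right and rows downward; lengths in m; the calibration is good to about 2 mm. A picture is of the moment at which its call begins: read the wrist's pose just before it. camera_params takes no time and is no camera call; for the wrist camera it gives the pose at the moment of the call.
- bot.job_done(): hands the job in, once; it reports no verdict.
The state is a dict: "clock": time; "qpos": joint angles; "qd": joint speeds; "joint_efforts": joint torques, N m; "position": TCP position; "tool_rot": TCP orientation; "force": force on the tool from outside, world axes, zero at the start; "moment": the same for the moment, N m; "grip_width": finger opening in m.
Only numpy, scipy, OpenCV 4.12 (cv2) and the standard library are available. Lean on these libraries where they do the work, as an engineer would, in place of code of your own. Each camera call takes 0.05 s, during which the arm holds its last target. There are 200 camera calls.

## Task

On the brake-pad setting jig, roll the big knurled adjuster wheel with a fingertip until the pad has closed in on the brake disc so far that the pointer on its carriage lines up with the white line on the gauge rider, then leave the wheel and stand clear. Work only on the wheel: do not push the carriage or the rider, do not grip anything, and leave the other things on the bench where they are.

Things in the scene. Friction and masses are not known exactly. Their poses are not given: they have to be found in the camera images.
- jig: Setting jig, fixed: dark steel bed 195 x 340 x 18 mm. Origin on the bench below the wheel's middle; z up, y along the slide from the carriage to the upright brake disc, x from the wheel across to the scale rail (bed x -40..155, y -170..170 mm). Grey cheeks beside the wheel (|x| 15..21, |y| to 52, top 78 mm high), end guards 68 mm high. The rack bar (x 30..40, top 79 mm high) moves with the carriage.
- wheel: Knurled steel wheel, 90 mm diameter, 24 mm wide, on edge between the cheeks, axle along the jig's x at 56 mm height. Origin at its centre; its frame turns with it. Rolling its top to the jig's +y moves the carriage to +y, 15 mm per radian (1 mm per 3 mm of rim); rolling back reopens the gap. About 0.7 N at the rim turns it; it stays where left. End stop: at least 8 mm of carriage travel past the mark.
- wheel_top (a point): Crest of the wheel: highest point of its rim, mid-width, 101 mm above the bench; stays put as the wheel turns; axes as the jig's. The upper 23 mm of the wheel stands free above the cheeks: a finger from above, pressing 5 to 20 N and stroking along the rim, rolls it by friction; lift off and repeat for more.
- carriage: Aluminium block 50 x 46 x 30 mm with the black brake pad on its +y face (pad top 74 mm above the bench), sliding on two rods along the jig's y. Origin on the bench plane at the jig's x = 0; the block is centred 86 mm from it along the jig's x. Its jig-y is -80 mm at the open end and grows as the gap closes. Not to be touched.
- pointer_tip (a point): Tip of the small steel pointer that sticks out of the carriage to the jig's +x, 50 mm above the bench. Axes as the jig's.
- rider: Gauge rider: dark steel saddle 24 x 20 x 12 mm on the aluminium scale rail, jig x 129..153 mm, top 50 mm above the bench, with a white line 2 mm wide across the middle of its top and down its outer face. Origin on the bench plane at the jig's x = 0, level with the line along y. It could slide along y but must stay where it is.
- rider_mark (a point): The inner end of the white line on the rider, next to the pointer's path. Axes as the jig's. The setting is right when the pointer tip has the same jig-y as this point; at the start the pointer is 20 to 52 mm short of it (towards -y).
- spare_pad: Loose spare brake pad, 50 x 40 x 13 mm, lying flat. Origin at the centre of its underside. Bystander.
- bearing: Loose steel ring, 42 mm across, 14 mm high. Origin at the centre of its underside. Bystander.
- screwdriver: Loose screwdriver, lying flat. Bystander.
- wrench: Loose wrench, lying flat. Bystander.
- spray_can: Blue can, 60 mm across, 170 mm high, standing. Origin at the centre of its underside. Bystander.
- oil_bottle: Green bottle, 68 mm across, 200 mm high, standing. Origin at the centre of its underside. Bystander.
- grease_jar: Grey jar, 60 mm across, 60 mm high, standing. Origin at the centre of its underside. Bystander.

How it is judged:
By the outcome, as a careful person would: the job done as asked, in the order asked, and still so for the second after the job is handed in, with the robot touching nothing.
It also fails if it takes over 45 s, if anything falls off the work surface, if the arm or the gripper's body presses on something with over 40 N, if the wrist force passes 120 N, or if a joint passes its speed limit or range.

## Working session

There is one attempt and no reset: what is moved stays moved. The work goes in short steps, Python scripts to look and compute and a tool call to move; the robot and the scene stay as the last step left them, time stands still between calls to the robot, and variables do not carry over. Pictures are saved under pics/ and viewed, about 8 in all and at most 12, crops included, and the job is handed in when it is done.

Besides the shell and the picture viewer there is one more tool, called after "Request:" by a JSON object that holds its "fn" and its "kwargs". arm_command: Moves the arm, as the interface text tells. Its arguments: {"type":"object","properties":{"delta_pos":{"type":"array","items":{"type":"array","items":{"type":"number"}}},"rotation":{"type":"array","items":{"type":"array","items":{"type":"number"}}},"gripper":{"type":"number"},"grip_force":{"type":"number"}},"required":["delta_pos","rotation"]}

```bash
mkdir -p pics; python3 - <<'E'
from workcell import monitor, optics, bot
import cv2
s=monitor.observe();print({k:s[k] for k in('clock','position','tool_rot','force','grip_width')})
for n in('top','side'):
    p=optics.camera_params(n);print(n,p)
    cv2.imwrite(f'pics/{n}0.png',optics.grab_frame(n)[:,:,::-1])
E
```

```text
{'clock': 0.0, 'position': array([ 0.13800853, -0.60923157,  0.24473881]), 'tool_rot': array([-1.50343851,  1.5696546 ,  1.86097713]), 'force': array([-0.08914507,  0.08726325, -0.25784184]), 'grip_width': 0.08534254519504651}
top {'fx': 443.4555052400098, 'fy': 443.4555052400098, 'cx': 257.83007418613676, 'cy': 192.31845720485276, 'origin': array([0.46026531, 0.04987971, 1.16641744]), 'rotation': array([-3.06871712e+00,  2.77685827e-03, -1.54235580e+00])}
side {'fx': 426.79322880602376, 'fy': 426.79322880602376, 'cx': 256.67478469246447, 'cy': 194.59192051864719, 'origin': array([0.0683883 , 0.8783859 , 0.85641827]), 'rotation': array([-2.25397271, -0.01825099, -2.6294443 ])}
```

View pics/top0.png

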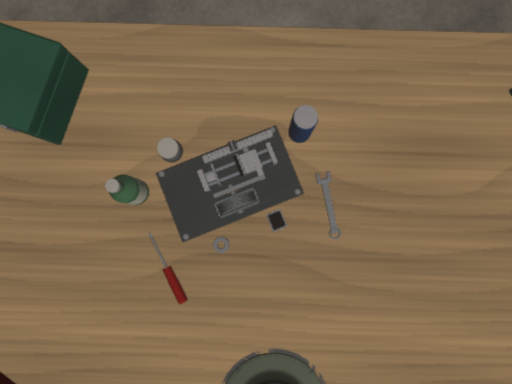

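View pics/side0.png

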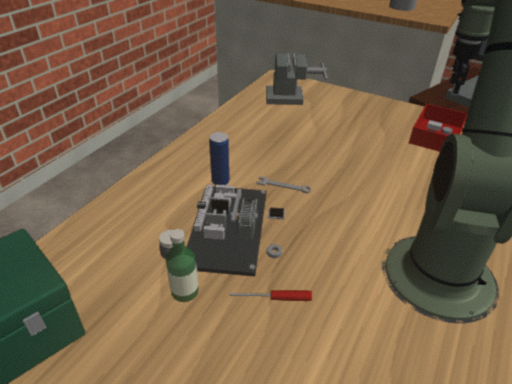

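The top view shows the jig at cols 158–301, rows 127–240. The wheel is near (237,203), the carriage near (250,160) and the rail on the far side, so jig +y points image-left. I'll fit the bed corners and zoom in.

```bash
cat > h.py <<'E'
import numpy as np, cv2
from scipy.spatial.transform import Rotation as R
from workcell import monitor, optics, bot
def Rm(p): return R.from_euler('xyz',p['rotation']).as_matrix()
def cast(p,uv,z):
    d=Rm(p)@np.array([(uv[0]-p['cx'])/p['fx'],(uv[1]-p['cy'])/p['fy'],1]); o=np.array(p['origin'])
    return o+d*(z-o[2])/d[2]
def proj(p,X):
    c=Rm(p).T@(np.array(X)-p['origin']); return np.array([p['fx']*c[0]/c[2]+p['cx'],p['fy']*c[1]/c[2]+p['cy']])
E
python3 - <<'E'
from h import *
im=cv2.imread('pics/top0.png'); p=optics.camera_params('top')
hsv=cv2.cvtColor(im,cv2.COLOR_BGR2HSV)
m=((hsv[...,1]<70)).astype(np.uint8)*255
m[:120]=0;m[245:]=0;m[:,:150]=0;m[:,310:]=0
m=cv2.morphologyEx(m,cv2.MORPH_OPEN,np.ones((3,3)))
cs=cv2.findContours(m,cv2.RETR_EXTERNAL,cv2.CHAIN_APPROX_NONE)[0]
c=max(cs,key=cv2.contourArea); r=cv2.minAreaRect(c);print(r)
b=cv2.boxPoints(r); W=np.array([cast(p,q,.018) for q in b]);print(b,W)
print([np.linalg.norm(W[i]-W[i-1]) for i in range(4)])
np.save('W.npy',W)
crop=cv2.resize(im[120:250,150:310],None,fx=4.6,fy=4.6,interpolation=cv2.INTER_CUBIC)
cv2.imwrite('pics/c0.png',crop)
E
```

```text
((228.66424560546875, 182.36354064941406), (75.71734619140625, 130.3984832763672), 68.0254898071289)
[[154.03522 171.65245]
 [274.9603  122.85811]
 [303.29327 193.07463]
 [182.3682  241.86897]] [[ 0.59034195  0.32749211  0.018     ]
 [ 0.72809025  0.01568075  0.018     ]
 [ 0.5453456  -0.06255934  0.018     ]
 [ 0.41052086  0.24618481  0.018     ]]
[np.float64(0.1973486786677904), np.float64(0.3408825559840558), np.float64(0.1987891352701174), np.float64(0.33689858379179566)]
```

View pics/c0.png

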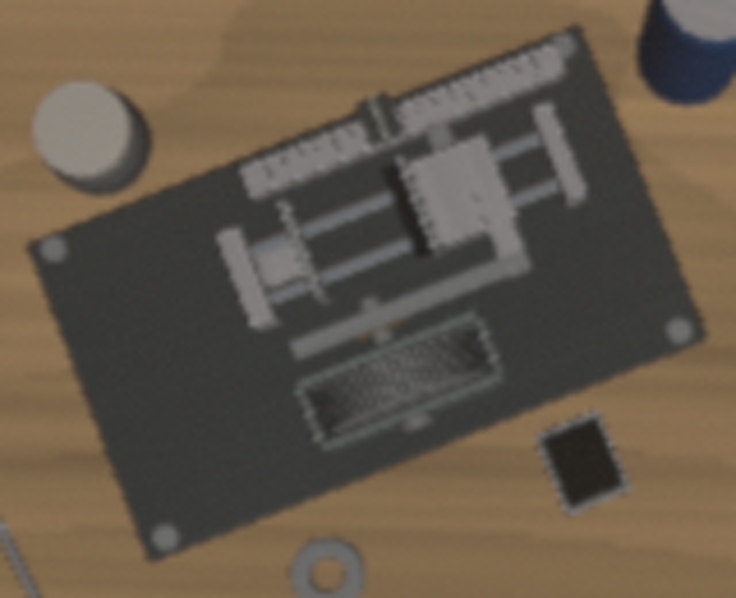

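```bash
python3 - <<'E'
from h import *
p=optics.camera_params('top')
c=lambda x,y:(x/4.6+150-.4,y/4.6+120-.4)
K=[c(30,243),c(580,28),c(705,338),c(150,558)]  # jig (155,170),(155,-170),(-40,-170),(-40,170)
W=np.array([cast(p,q,.018)[:2] for q in K])
J=np.array([[.155,.17],[.155,-.17],[-.04,-.17],[-.04,.17]])
jc,wc=J.mean(0),W.mean(0)
u,_,vt=np.linalg.svd((J-jc).T@(W-wc)); A=(u@vt).T; o=wc-A@jc
print('jig origin',o,'yaw',np.arctan2(A[1,0],A[0,0]),'res mm',1e3*(W-(J@A.T+o)))
np.savez('jig.npz',o=o,A=A)
q=np.mean([c(298,385),c(480,315),c(500,380),c(325,448)],0)
print('wheel from cheeks',cast(p,q,.078), 'bore/rim', proj(p,[*o,.101]))
inv=lambda X:(X[:2]-o)@A
for n,uv in(('pointer',(441,128)),('lineA',(374,100)),('lineB',(384,135))): print(n,1e3*inv(cast(p,c(*uv),.05)))
s=monitor.observe(); T=R.from_euler('xyz',s['tool_rot']).as_matrix();print(T.round(3)); print('jig axes in tool x,y:',(T.T@np.r_[A[:,0],0]).round(3),(T.T@np.r_[A[:,1],0]).round(3), 'delta tool',T.T@(np.r_[o,.2]-s['position']))
E
```

```text
jig origin [0.51399567 0.10753762] yaw 0.40511540549324565 res mm [[-0.98054918 -2.90741839]
 [-2.83689644  1.19382005]
 [ 1.06986799  3.02906606]
 [ 2.74757763 -1.31546772]]
wheel from cheeks [0.51271598 0.10628708 0.078     ] bore/rim [235.73652709 201.62340927]
pointer [122.84430797 -71.78946228]
lineA [151.0716048  -43.03807087]
lineB [130.81181421 -41.06271041]
[[-0.     0.221 -0.975]
 [ 0.001 -0.975 -0.221]
 [-1.    -0.001  0.   ]]
jig axes in tool x,y: [ 0.    -0.181 -0.983] [ 0.001 -0.983  0.181] delta tool [ 0.0453669  -0.61598196 -0.52509106]
```

Jig origin is about (0.513, 0.107) with yaw 0.405. The pointer is about 30 mm short of the mark. I'll swing the arm over with the gripper shut.

Request:
{"fn": "arm_command", "kwargs": {"delta_pos": [[0,0,-1],[0,0,-1],[0,0,-1],[0,0,-1],[0,0,-1],[0,0,-1],[0,0,-1],[0,0,-1],[0,0,-1],[0,0,-1]], "rotation": [[-0.5,0,0],[-0.5,0,0],[-0.5,0,0],[-0.5,0,0],[-0.5,0,0],[-0.5,0,0],[-0.5,0,0],[-0.5,0,0],[-0.5,0,0],[-0.5,0,0]], "gripper": 1}}

```text
clock: 1.1
position: [0.4075, -0.4731, 0.2408]
tool_rot: [-1.489, 1.563, 2.411]
force: [-0.1, -0.1, -0.3]
grip_width: 0.0002
```

Request:
{"fn": "arm_command", "kwargs": {"delta_pos": [[0,0,-1],[0,0,-1],[0,0,-1],[0,0,-1],[0,0,-1],[0,0,-1],[0,0,-1],[0,0,-1],[0,0,-1],[0,0,-1]], "rotation": [[-0.5,0,0],[-0.5,0,0],[-0.5,0,0],[-0.5,0,0],[-0.5,0,0],[-0.5,0,0],[-0.5,0,0],[-0.5,0,0],[-0.5,0,0],[-0.5,0,0]]}}

```text
clock: 2.1
position: [0.5723, -0.2121, 0.2377]
tool_rot: [-1.972, 1.558, 2.474]
force: [0.7, -0.4, 0.6]
grip_width: 0.0002
```

```bash
cat >> h.py <<'E'
try:
    _j=np.load('jig.npz'); O,A=_j['o'],_j['A']
    A3=np.eye(3); A3[:2,:2]=A
    WC=np.array([.5132,.1068])
except Exception: pass
def plan(tz,off=(0,0)):
    s=monitor.observe(); T=R.from_euler('xyz',s['tool_rot']).as_matrix()
    Tt=np.column_stack([[0,0,-1],np.r_[A[:,0],0],np.r_[-A[:,1],0]])
    tgt=np.r_[WC+A@np.array(off),tz]
    rv=R.from_matrix(T.T@Tt).as_rotvec(degrees=True)/6
    d=tgt-s['position']
    print('t',s['clock'],'pos',s['position'].round(4),'F',np.round(s['force'],1),'rot units',rv.round(2),'shift now-frame',(T.T@d/.03).round(2),'final-frame',(Tt.T@d/.03).round(2))
E
python3 -c "
from h import *
plan(.17)"
```

```text
t 2.1 pos [ 0.5723 -0.2121  0.2377] F [ 0.7 -0.4  0.6] rot units [-6.42 -0.09  0.1 ] shift now-frame [ 2.36 -4.68 -9.72] final-frame [  2.26   2.38 -10.55]
```

Request:
{"fn": "arm_command", "kwargs": {"delta_pos": [[0,-0.12,-1],[0,-0.12,-1],[0,-0.12,-1],[0,-0.12,-1],[0,-0.12,-1],[0,-0.12,-1],[0,-0.12,-1],[0,-0.12,-1],[0,-0.12,-1],[0,-0.12,-1]], "rotation": [[-0.65,0,0],[-0.65,0,0],[-0.65,0,0],[-0.65,0,0],[-0.65,0,0],[-0.65,0,0],[-0.65,0,0],[-0.65,0,0],[-0.65,0,0],[-0.65,0,0]]}}

```text
clock: 3.1
position: [0.5194, 0.0921, 0.2381]
tool_rot: [-2.59, 1.553, 2.565]
force: [1.3, 0.2, 0.6]
grip_width: -0.0002
```

```bash
python3 -c "
from h import *
plan(.17,(0,-.02))
p=optics.camera_params('wrist')
im=optics.grab_frame('wrist');cv2.imwrite('pics/w1.png',im[:,:,::-1]);print(p)"
```

```text
t 3.1 pos [0.5194 0.0921 0.2381] F [1.3 0.2 0.6] rot units [ 0.36 -0.14  0.09] shift now-frame [2.27 0.02 0.17] final-frame [2.27 0.   0.13]
{'fx': 288.14274429251975, 'fy': 288.14274429251975, 'cx': 257.184606311146, 'cy': 192.53403242813516, 'origin': array([0.492564  , 0.15070311, 0.36761606]), 'rotation': array([2.88872258, 0.00942678, 0.44238267])}
```

View pics/w1.png

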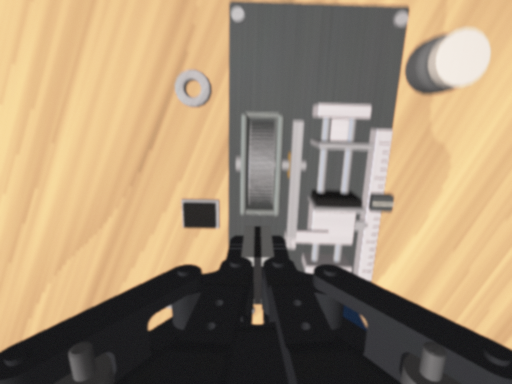

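Wrist view: image up is jig +y. The cheeks are centred at (262,163), the rider at (380,203), and the pointer near (363,225).

```bash
python3 - <<'E'
from h import *
p=optics.camera_params('wrist')
for uv in((243.5,112.5),(282.5,112.5),(279.5,215),(240.5,215)):
    w=cast(p,uv,.078); print(w, 1e3*((w[:2]-O)@A))
for n,uv in(('bedTL',(230,3)),('bedTR',(407,8))): print(n,1e3*((cast(p,uv,.018)[:2]-O)@A))
for n,uv in(('line',(372,203)),('ptr',(363,225))): print(n,1e3*((cast(p,uv,.05)[:2]-O)@A))
im=cv2.imread('pics/w1.png')
cv2.imwrite('pics/c1.png',cv2.resize(im[160:270,290:410],None,fx=5,fy=5,interpolation=cv2.INTER_CUBIC))
E
```

```text
[0.47289606 0.15324246 0.078     ] [-19.75947441  58.20372346]
[0.50692873 0.16976298 0.078     ] [18.02963716 59.97390562]
[0.55185944 0.07519936 0.078     ] [ 22.05364741 -44.64375793]
[0.51471225 0.05701727 0.078     ] [-19.2527473  -46.71350133]
bedTL [-41.58097576 171.85854322]
bedTR [148.42193204 175.4598024 ]
line [129.38518891 -34.32362929]
ptr [122.81081856 -61.49468309]
```

View pics/c1.png

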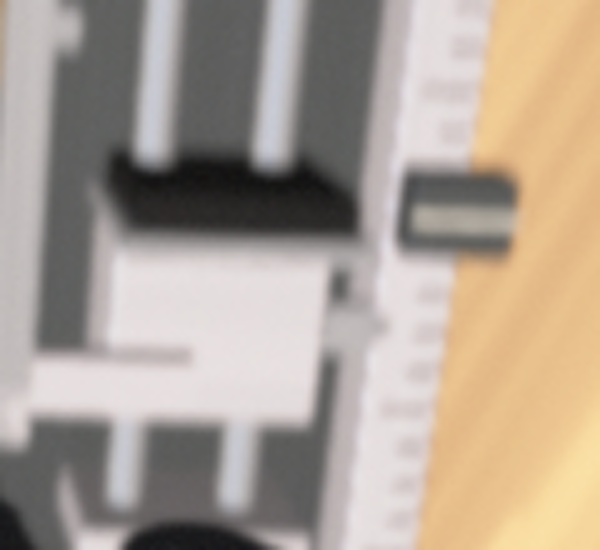

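Request:
{"fn": "arm_command", "kwargs": {"delta_pos": [[0.5,0,0.04],[0.7,0,0.04],[0.7,0,0.04],[0.7,0,0.04],[0.5,0,0],[0,0,0],[0,0,0]], "rotation": [[0.12,-0.05,0.03],[0.12,-0.05,0.03],[0.12,-0.04,0.03],[0,0,0],[0,0,0],[0,0,0],[0,0,0]]}}

```text
clock: 3.85
position: [0.5177, 0.0943, 0.1423]
tool_rot: [3.103, 1.569, 1.948]
force: [0.3, 0.0, -0.7]
grip_width: 0.0001
```

```bash
python3 -c "
from h import *
plan(.115,(0,-.012))
p=optics.camera_params('wrist')
im=optics.grab_frame('wrist');cv2.imwrite('pics/w2.png',im[:,:,::-1]);np.save('p2.npy',p,allow_pickle=True)"
```

```text
t 3.85 pos [0.5177 0.0943 0.1423] F [ 0.3  0.  -0.7] rot units [ 0.11 -0.02 -0.  ] shift now-frame [ 0.91  0.03 -0.04] final-frame [ 0.91  0.03 -0.04]
```

View pics/w2.png

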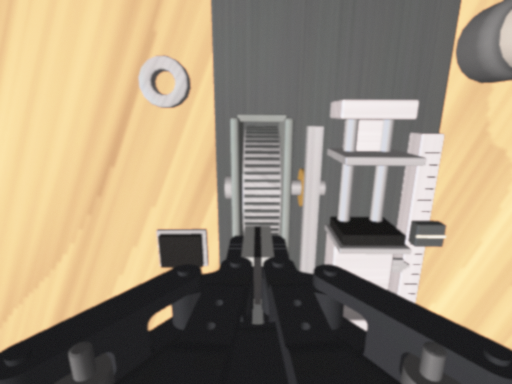

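The finger is centred over the wheel, with the pointer near (405,262) and the white line near (428,236). Both stay in view, so I'll descend.

Request:
{"fn": "arm_command", "kwargs": {"delta_pos": [[0.3,0,0],[0.3,0,0],[0.15,0,0],[0.05,0,0],[0.05,0,0]], "rotation": [[0.05,0,0],[0.05,0,0],[0,0,0],[0,0,0],[0,0,0]]}}

```text
clock: 4.4
position: [0.5187, 0.0942, 0.1166]
tool_rot: [1.82, 1.568, 0.653]
force: [0.2, 0.3, 0.1]
grip_width: -0.0002
```

Request:
{"fn": "arm_command", "kwargs": {"delta_pos": [[0.05,0,0],[0.05,0,0],[0.05,0,0]], "rotation": [[0,0,0],[0,0,0],[0,0,0]]}}

```text
clock: 4.7
position: [0.5195, 0.0934, 0.1136]
tool_rot: [1.13, 1.567, -0.037]
force: [-9.0, -10.6, 41.6]
grip_width: 0.0001
```

Request:
{"fn": "arm_command", "kwargs": {"delta_pos": [[0,0,0],[0.01,0,-0.1],[0.01,0,-0.15],[0.01,0,-0.15]], "rotation": [[0,0,0],[0,0,0],[0,0,0],[0,0,0]]}}

```text
clock: 5.1
position: [0.5154, 0.1023, 0.115]
tool_rot: [0.607, 1.563, -0.563]
force: [-3.4, -1.9, 8.9]
grip_width: 0.0
```

```bash
python3 -c "
from h import *
plan(.115,(0,.012))"
```

```text
t 5.1 pos [0.5154 0.1023 0.115 ] F [-3.4 -1.9  8.9] rot units [-0.04  0.06 -0.04] shift now-frame [-0.   -0.01 -0.57] final-frame [-0.   -0.01 -0.57]
```

Request:
{"fn": "arm_command", "kwargs": {"delta_pos": [[0.015,0,-0.15],[0.015,0,-0.15],[0.015,0,-0.15],[0.015,0,-0.15],[0,0,0]], "rotation": [[0,0.01,0],[0,0.01,0],[0,0.01,0],[0,0.01,0],[0,0,0]]}}

```text
clock: 5.6
position: [0.5083, 0.119, 0.1148]
tool_rot: [0.901, 1.564, -0.269]
force: [-0.5, -0.4, 0.4]
grip_width: 0.0
```

```bash
cat > look.py <<'E'
from h import *
import sys
plan(.115,(0,.012))
p=optics.camera_params('wrist')
im=optics.grab_frame('wrist')[:,:,::-1].copy();cv2.imwrite(f'pics/{sys.argv[1]}.png',im);np.save(f'{sys.argv[1]}.npy',p,allow_pickle=True)
cv2.imwrite(f'pics/{sys.argv[1]}c.png',cv2.resize(im[190:310,330:450],None,fx=5,fy=5,interpolation=cv2.INTER_CUBIC))
E
python3 look.py w3
```

```text
t 5.6 pos [0.5083 0.119  0.1148] F [-0.5 -0.4  0.4] rot units [-0.04  0.04 -0.05] shift now-frame [-0.01 -0.01  0.04] final-frame [-0.01 -0.01  0.04]
```

View pics/w3c.png

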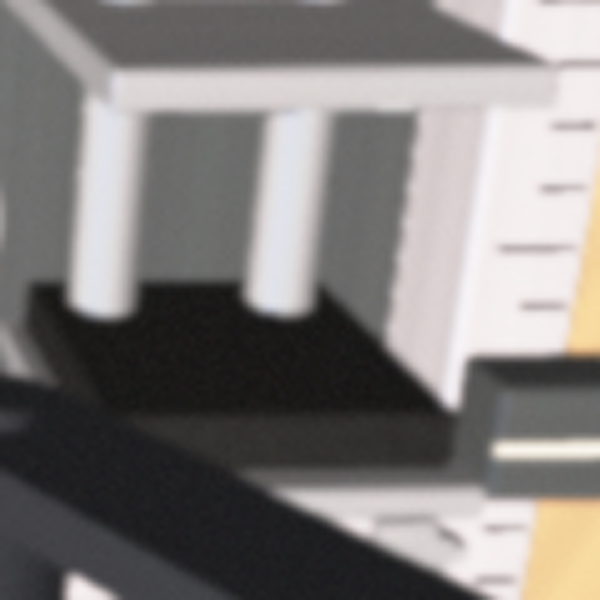

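Line inner end is at about (429,280) and the pointer tip at about (423,299).

```bash
cat > d.py <<'E'
from h import *
import sys
def d(name,tip,line):
    p=np.load(f'{name}.npy',allow_pickle=True).item()
    a=[1e3*((cast(p,uv,.05)[:2]-O)@A) for uv in(tip,line)]
    print(name,a,'gap',a[1][1]-a[0][1])
E
python3 - <<'E'
from d import *
d('w3',(423,299.4),(429,280))
E
```

```text
w3 [array([127.88786671, -61.22025375]), array([129.91155969, -44.11493554])] gap 17.105318217624827
```

Request:
{"fn": "arm_command", "kwargs": {"delta_pos": [[-0.3,0,0],[-0.3,0,0.5],[0,0,0.45],[0.25,0,0],[0.2,0,0],[0.1,0,0]], "rotation": [[0,0.02,-0.02],[0,0.02,-0.02],[0,0,0],[0,0,0],[0,0,0],[0,0,0]]}}

```text
clock: 6.25
position: [0.5202, 0.0911, 0.1167]
tool_rot: [1.996, 1.569, 0.824]
force: [-1.1, -0.5, 1.2]
grip_width: -0.0
```

```bash
python3 -c "
from h import *
plan(.115,(0,-.012))"
```

```text
t 6.25 pos [0.5202 0.0911 0.1167] F [-1.1 -0.5  1.2] rot units [-0.05 -0.01 -0.01] shift now-frame [ 0.06 -0.01 -0.17] final-frame [ 0.06 -0.01 -0.17]
```

Request:
{"fn": "arm_command", "kwargs": {"delta_pos": [[0.05,0,0],[0.015,0,-0.05],[0.015,0,-0.15],[0.015,0,-0.15],[0.015,0,-0.15],[0.015,0,-0.15],[0.015,0,-0.15],[0.015,0,-0.15],[0.015,0,-0.1],[0,0,0]], "rotation": [[0,0,0],[0,0.01,0],[0,0.01,0],[0,0.01,0],[0,0.01,0],[0,0.01,0],[0,0.01,0],[0,0.01,0],[0,0,0],[0,0,0]]}}

```text
clock: 7.25
position: [0.5064, 0.1226, 0.1141]
tool_rot: [-3.067, 1.568, 2.048]
force: [-0.7, 0.9, -0.6]
grip_width: -0.0001
```

```bash
python3 look.py w4
```

```text
t 7.25 pos [0.5064 0.1226 0.1141] F [-0.7  0.9 -0.6] rot units [-0.02 -0.03  0.  ] shift now-frame [-0.03  0.    0.17] final-frame [-0.03  0.    0.17]
```

View pics/w4c.png

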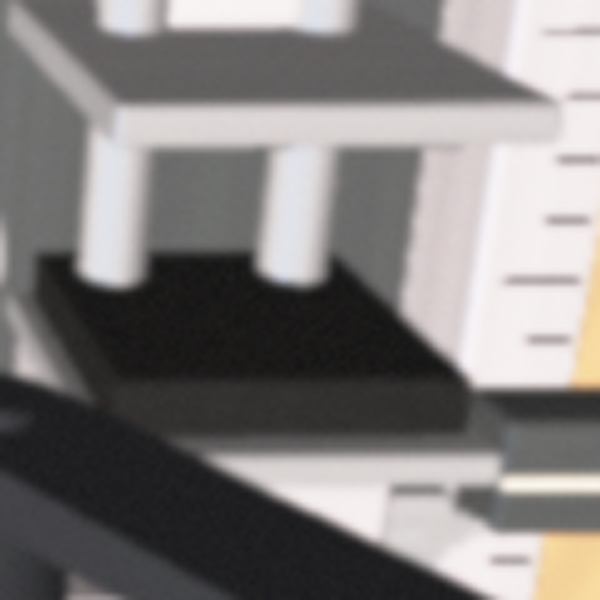

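Gap is now about 6.5 mm. The next stroke is about 16 mm of rim, then I'll lift for a clear view.

Request:
{"fn": "arm_command", "kwargs": {"delta_pos": [[-0.3,0,0],[-0.3,0,0.5],[0,0,0.45],[0.25,0,0],[0.15,0,0],[0.1,0,0]], "rotation": [[0,0,0],[0,0,0],[0,0,0],[0,0,0],[0,0,0],[0,0,0]]}}

```text
clock: 7.9
position: [0.5182, 0.095, 0.1172]
tool_rot: [-3.129, 1.567, 1.985]
force: [0.1, 0.3, -0.8]
grip_width: -0.0001
```

```bash
python3 -c "
from h import *
plan(.115,(0,-.012))"
```

```text
t 7.9 pos [0.5182 0.095  0.1172] F [ 0.1  0.3 -0.8] rot units [-0.03 -0.03  0.  ] shift now-frame [ 0.07  0.   -0.03] final-frame [ 0.07  0.   -0.03]
```

Request:
{"fn": "arm_command", "kwargs": {"delta_pos": [[0.06,0,0],[0.02,0,0],[0.015,0,-0.1],[0.015,0,-0.15],[0.015,0,-0.15],[0.015,0,-0.1],[0,0,0]], "rotation": [[0,0,0],[0,0,0],[0,0,0],[0,0,0],[0,0,0],[0,0,0],[0,0,0]]}}

```text
clock: 8.6
position: [0.5114, 0.1101, 0.1151]
tool_rot: [-0.882, 1.569, -2.049]
force: [0.1, -0.3, 1.5]
grip_width: 0.0002
```

Request:
{"fn": "arm_command", "kwargs": {"delta_pos": [[-0.3,0,0],[-0.5,0,0.4],[-0.5,0,0.5],[-0.5,0,0.5],[0,0,0],[0,0,0]], "rotation": [[0,0,0],[0,0,0],[0,0,0],[0,0,0],[0,0,0],[0,0,0]]}}

```text
clock: 9.2
position: [0.5274, 0.0733, 0.1723]
tool_rot: [-1.844, 1.569, -3.006]
force: [-0.1, -0.6, -1.0]
grip_width: 0.0001
```

```bash
python3 look.py w5; python3 -c "
from h import *
im=cv2.imread('pics/w5.png');cv2.imwrite('pics/w5d.png',cv2.resize(im[180:260,330:430],None,fx=7,fy=7,interpolation=cv2.INTER_CUBIC))"
```

```text
t 9.2 pos [0.5274 0.0733 0.1723] F [-0.1 -0.6 -1. ] rot units [ 0.03 -0.01  0.02] shift now-frame [ 1.91  0.01 -1.61] final-frame [ 1.91  0.   -1.61]
```

View pics/w5d.png

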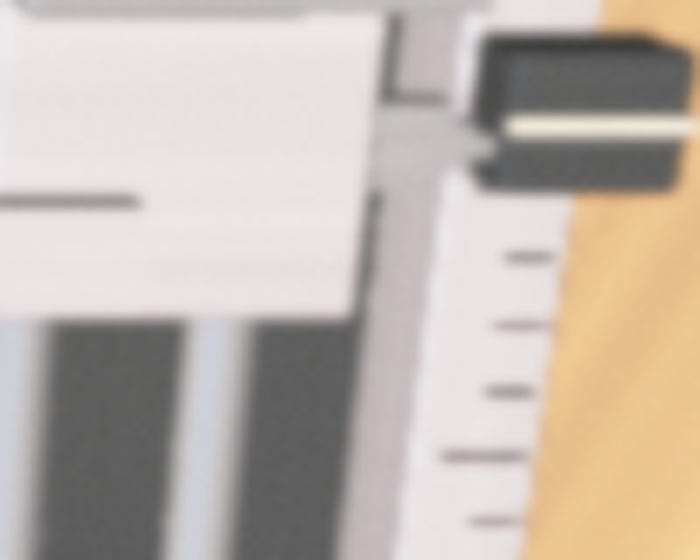

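The tip is at crop (492,146) and the line's inner end at (508,127).

```bash
python3 - <<'E'
from d import *
c=lambda u,v:((u+.5)/7-.5+330,(v+.5)/7-.5+180)
d('w5',c(492,146),c(508,127)); d('w5',c(508,190),c(680,126))
E
python3 -c "
from h import *
plan(.115,(0,-.012))"
```

```text
w5 [array([127.89549969, -46.19693289]), array([129.62265123, -43.62223826])] gap 2.574694635513012
w5 [array([130.78087505, -52.18971916]), array([151.83856138, -43.41953158])] gap 8.770187577332955
t 9.25 pos [0.5275 0.0733 0.1722] F [-0.3 -0.1  0.1] rot units [ 0.03 -0.    0.02] shift now-frame [ 1.91  0.01 -0.81] final-frame [ 1.91  0.   -0.81]
```

Request:
{"fn": "arm_command", "kwargs": {"delta_pos": [[0.4,0,-0.5],[0.5,0,-0.5],[0.5,0,0],[0.3,0,0],[0.1,0,0],[0,0,0]], "rotation": [[0,0,0],[0,0,0],[0,0,0],[0,0,0],[0,0,0],[0,0,0]]}}

```text
clock: 9.85
position: [0.5129, 0.1053, 0.1149]
tool_rot: [-2.028, 1.566, 3.097]
force: [-2.7, -1.4, 14.8]
grip_width: -0.0002
```

Request:
{"fn": "arm_command", "kwargs": {"delta_pos": [[0.03,0,0],[0.02,0,0],[0.015,0,0]], "rotation": [[0,0,0],[0,0,0],[0,0,0]]}}

```text
clock: 10.15
position: [0.5129, 0.1054, 0.115]
tool_rot: [-1.675, 1.567, -2.833]
force: [-1.5, -0.8, 5.0]
grip_width: -0.0002
```

Request:
{"fn": "arm_command", "kwargs": {"delta_pos": [[0.02,0,-0.08],[0.02,0,-0.1],[0.015,0,-0.05],[0.01,0,0]], "rotation": [[0,0,0],[0,0,0],[0,0,0],[0,0,0]]}}

```text
clock: 10.55
position: [0.5103, 0.1112, 0.1151]
tool_rot: [-1.188, 1.567, -2.347]
force: [-1.6, -0.3, 2.3]
grip_width: 0.0002
```

Request:
{"fn": "arm_command", "kwargs": {"delta_pos": [[0.02,0,-0.04],[0.01,0,0]], "rotation": [[0,0,0],[0,0,0]]}}

```text
clock: 10.75
position: [0.5099, 0.1123, 0.1149]
tool_rot: [-1.024, 1.567, -2.184]
force: [-3.6, -0.5, 7.6]
grip_width: -0.0002
```

Request:
{"fn": "arm_command", "kwargs": {"delta_pos": [[-0.2,0,0],[-0.5,0,0.4],[-0.6,0,0.5],[-0.6,0,0.5],[0,0,0],[0,0,0]], "rotation": [[0,0,0],[0,0,0],[0,0,0],[0,0,0],[0,0,0],[0,0,0]]}}

```text
clock: 11.35
position: [0.5274, 0.0736, 0.1755]
tool_rot: [-1.17, 1.568, -2.329]
force: [-0.1, 0.8, -1.0]
grip_width: -0.0002
```

```bash
python3 look.py w6; python3 -c "
from h import *
im=cv2.imread('pics/w6.png');cv2.imwrite('pics/w6d.png',cv2.resize(im[170:250,330:430],None,fx=7,fy=7,interpolation=cv2.INTER_CUBIC))"
```

```text
t 11.35 pos [0.5274 0.0736 0.1755] F [-0.1  0.8 -1. ] rot units [0.06 0.01 0.03] shift now-frame [ 2.01  0.02 -1.61] final-frame [ 2.02 -0.   -1.6 ]
```

View pics/w6d.png

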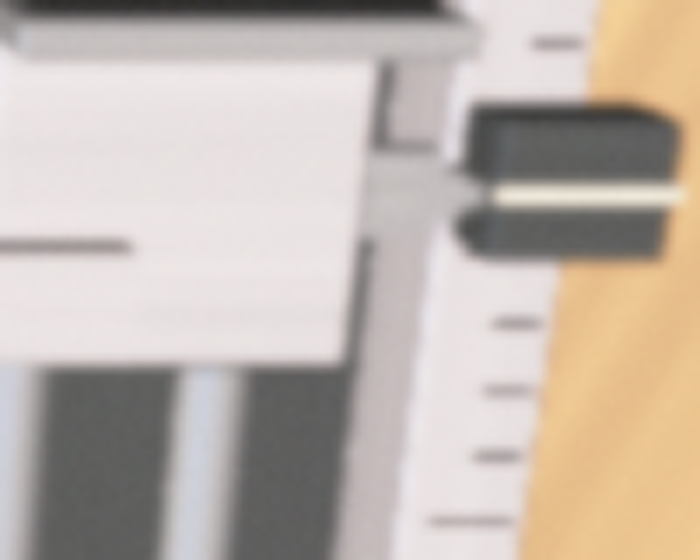

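The pointer tip at (485,195) meets the white line, whose inner end is at (497,195). I'll check the numbers, lift clear and hand in.

```bash
python3 - <<'E'
from d import *
c=lambda u,v:((u+.5)/7-.5+330,(v+.5)/7-.5+170)
g=cv2.imread('pics/w6d.png',0).astype(int)
def cen(u):
    col=g[170:222,u]; w=np.clip(col-(col.min()+30),0,None); return 170+(w*np.arange(52)).sum()/w.sum()
for u in (472,478,484,505,520,560): print(u,round(cen(u),1))
d('w6',c(485,195),c(497,195))
E
```

```text
472 193.8
478 194.1
484 194.4
505 195.1
520 195.1
560 195.2
w6 [array([128.24719971, -43.66775836]), array([129.81708746, -43.65706724])] gap 0.010691117481925971
```

Request:
{"fn": "arm_command", "kwargs": {"delta_pos": [[-0.6,0,0],[-0.7,0,0.3],[-0.6,0,0.3],[-0.3,0,0],[0,0,0],[0,0,0]], "rotation": [[0,0,0],[0,0,0],[0,0,0],[0,0,0],[0,0,0],[0,0,0]]}}

```text
clock: 12.0
position: [0.5322, 0.0607, 0.2396]
tool_rot: [-1.799, 1.562, -2.953]
force: [-1.1, -0.5, -0.1]
grip_width: -0.0001
```

```bash
python3 -c "
from h import *
print(monitor.observe()['force']); print(bot.job_done())"
```

```text
[-1.07198987 -0.46297916 -0.12971629]
the job is handed in; nothing more can be done
None
```

I rolled the wheel with the shut fingertips from above, in four strokes, until the carriage pointer lined up with the white line on the rider. I then lifted clear and handed the job in at about 12 s.

- **Alignment:** the last close-up wrist picture put the pointer tip within about 0.2 mm of the line. The two ways I measured it, by ray cast and by image centroid, agreed to that level.
- **Clearance:** the hand was about 12 cm above the wheel at hand-in, and the force reading was down to sensor noise (about 1 N).
- **Force:** the first touchdown briefly pressed the fingertip on the wheel at about 43 N, above the advised 5–20 N. The 40 N limit is for the arm and the gripper's body, and this was the fingertip. I then eased off, and later readings were 15 N or less.
- **Gap estimates:** my estimates part-way through were off by 1–2 mm because the gripper partly hid the pointer. I used the clear views from above for the final setting.
- **Not checked:** I did not take a final overhead picture of the loose items. I planned every move clear of them, and no force reading suggested a contact away from the wheel.

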